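Close and lock the filter cover of a bench incubator

TASK

The incubator's new air filter is in: lower the filter cover gently until it lies shut. Then lock its black wing stud: from about the green open mark, feel for the slot, press the stud in against its spring to the bottom and turn it a quarter turn clockwise to the red marks, without forcing it, then let it spring back into its catch and let go. Leave the bottle, the sharps tub and the tip box where they stand.

Things in the scene. Friction and masses are not known exactly. Their poses are not given: they have to be found in the camera images.
- housing: White bench-top incubator, 360 (x) x 320 (y) x 170 mm high, fixed to the bench; window and controls on its front (-x, towards the robot). Origin under its centre, x to its rear, z up. In its top, under the cover, is the filter bay (blue cartridge, white pleats).
- cover (a joint): Angle of the grey-blue filter cover (rad): 0 = shut, flat on the housing; grows as its front edge rises (starts at 0.45 to 0.85). Plate 170 (front to rear) x 170 x 6 mm, hinged along its rear edge. Friction hinge: it stays where it is left; its front edge moves at 2 to 5 N. Falling shut faster than 3 rad/s is a slam.
- hinge (a point): Middle of the cover's hinge axis, at its underside: 10 mm behind the housing's centre, 172 mm above the bench. x axis from the cover's front edge to the hinge, y along the hinge axis, z out of the cover's upper face. It turns with the cover; with the cover shut its axes are the housing's.
- cover_edge (a point): Middle of the cover's front (free) edge, on its upper face, 170 mm from the hinge axis.
- wing (a point): Centre of the black stud's wing, to be gripped: flat bar 44 mm long (point x), 10 thick (point y), 26 high, white line on top. It stands on a flange of 22 mm radius whose upper face is 13 mm below this point, where fingertips straddling the wing can press. z is the stud's axis, square to the cover, 138 mm from the hinge axis, at mid-width.
- stud: The stud as one piece: wing, 5 mm thick flange (its underside 20 mm above the cover when out), shaft, and under the cover a round cross pin, 22 mm long and 4 thick, parallel to the wing. Origin on its axis, 38 mm below the wing's centre.
- turn (a joint): Angle of the stud (rad), growing clockwise seen from above; starts within 0.4 of 0. 0 = wing front to rear, at the green open mark. The slot it enters lies within 0.25 of 0 (hidden, differs between machines; the pin has 0.08 of play in it). 1.57 = wing across, at the two red marks: locked. The catch is wide: every machine's takes 1.42 to 1.7, a hard stop follows. When out it turns with 0.02 N m.
- plunge (a joint): How far the stud is pressed in (m), 0 = out. The damped spring takes 3.6 N to start, 0.3 N more per mm. Out of line it stops on the slotted plate, somewhere from 0.5 to 8 mm in; in line it drops through and meets the solid bottom 10 mm further on (10.5 to 18). Turned home and let up, it springs back 3.5 mm into the catch and stays (7 to 14.5 mm); not turned, it springs out.
- pocket (a point): Point on the stud's axis (cover shut) at the housing's top, 170 mm above the bench: pocket with the receptacle, a slotted steel cup (slot 5.6 mm wide) on an adjustable bracket, its depth and exact angle unmeasured. Only in the last 1.5 mm before its bottom is the pin free to turn; short of that it jams. Thin sheet: it bends if the pin bears on it by over 12 N (beyond the spring).
- reagent_mid (a point): Centre of an amber bottle with blue cap, radius 30, height 130 mm, standing loose on the bench.
- sharps_mid (a point): Centre of a round yellow sharps tub, radius 45, height 112 mm, standing loose on the bench.
- tipbox_mid (a point): Centre of a blue pipette-tip box with clear lid, 85 x 120 x 70 mm, standing loose on the bench.

How it is judged:
On the way, in this order (a step that is already met when the one before it is completed fails the run):
1. the cover is shut, the stud not yet turned (value of joint cover below 0.03 rad and value of joint turn below 0.8 rad), for 0.2 s.
2. the stud is pressed in and turned a quarter turn, the cover shut (value of joint cover below 0.03 rad and value of joint turn above 1.42 rad and value of joint plunge above 0.006 m), for 0.2 s.
At the end, for the whole second after the job is handed in: The cover is shut (within 0.03 rad), the stud is turned past 1.42 rad and held in by its catch, more than 6 mm in, at rest with nobody touching it; the bottle, tub and box stand where they were (within 20 mm) (all of step 2 and velocity of joint turn between -0.1 and 0.1 rad/s and velocity of joint plunge between -0.005 and 0.005 m/s and contact force between the fingers and stud below 0.1 N).
It fails at once if the pin bears on the receptacle's bottom, plate or sides with more than 12 N (contact force between stud and housing above 12 N).
It fails at once if the cover is slammed (falls shut faster than 3 rad/s) (velocity of joint cover below -3 rad/s).
It fails at once if the bottle is moved by more than 20 mm or tipped (distance of reagent_mid from where it was at the start of the episode above 0.02 m or angle between reagent_mid's own z axis and vertical above 0.3 rad).
It fails at once if the sharps tub is moved by more than 20 mm or tipped (distance of sharps_mid from where it was at the start of the episode above 0.02 m or angle between sharps_mid's own z axis and vertical above 0.3 rad).
It fails at once if the tip box is moved by more than 20 mm (distance of tipbox_mid from where it was at the start of the episode above 0.02 m).
It also fails if it takes over 70 s, if anything falls off the work surface, if the arm or the gripper's body presses on something with over 40 N, if the wrist force passes 120 N, or if a joint passes its speed limit or range.

ROBOT

A 6-joint arm with a two-finger parallel gripper is mounted at the origin on the work surface. World frame = base frame: x ahead of the robot, y to its left, z up, the work surface at z = 0. Lengths are in m, angles in rad, forces in N, time in s.
With the tool pointing down it reaches from about 0.35 to 0.975 m from the base axis. Payload 4.9 kg.
Tool frame: the origin (TCP) lies at the very end of the fingers, on their centre line; the grasp point (between the pads) lies 19 mm behind it; x points along the fingers, z is the direction in which the jaws open and shut, and the axes are right-handed (so a half turn about x gives the same grasp; the last joint's range is limited). The gripper opens to 85 mm and grips with 20 to 120 N. Pads are 22 mm wide; open, the fingers measure 114 mm over their backs; the gripper's body (76 mm by 85 mm) begins 54 mm behind the grasp point. The pads swing forward as they close: fully open they stand 13 mm farther back than shut.
Start: joints at [1.228, 0.053, 1.613, -0, 1.476, -0.119], TCP at [0.139, 0.609, 0.231] pointing down, gripper open.
Joint ranges: [-3.01, 3.01], [-1.01, 2.22], [0.06, 2.58], [-1.02, 4.17], [0.09, 2.62], [-3.14, 3.14]. Speed limits (rad/s): [2.57, 2.57, 3.14, 3.14, 3.14, 3.14].

INTERFACE

Orientations are given as a unit quaternion [w, x, y, z].
In Python, from plant import manip, viewer gives the robot as it stands.
- The arm moves only by the shell command python3 -m inch 'ROWS'. ROWS is JSON, a list of rows, each an object with "fingers": the opening, from -1 (shut) to 1 (fully open), so that 0 is half open; "delta_pos": the shift along the tool's x, y, z in cm, a list of three; "twist": the turn, a rotation vector about the tool's x, y, z in degrees, a list of three. A call has 1 to 5 rows; each row shifts and turns the commanded pose from where the row before left it, along the tool's axes as they then stand; what a row does not reach is not made up. A row lasts 1/8 s, in which the tool goes at most 62.5 mm and 10.7 degrees, less where a joint would pass 70% of its speed; a pose out of reach is approached as far as the arm can. A call is refused whole if a number of a shift passes 6.25 or a number of a turn 10.7, either way. A call with a gripper value outside its range is refused whole. The fingers move at their own pace and stop on an object; the grip force is fixed at half the most. Time passes only in rows, so rows that do not move let the fingers close. It gives the time, the measured TCP pose, the force and the opening at its end, in the units of the state.
- manip.state(): the state, without advancing time (a new reading comes with each control period).
- viewer.grab_frame(name): name is "scene" or "top"; returns a dict with "pixels" (480x640x3 uint8, blue, green, red), "range_z" (480x640 float32, m along the optical axis (not along the pixel's ray), 0 where there is no reading), "K" (3x3 intrinsics, pixels), "pose" (4x4, takes a point from camera to world coordinates). Camera axes: x right, y down, z forward; pixel columns grow to the right and rows downward; lengths in m; the calibration is good to about 2 mm. A picture is of the moment at which its call begins.
- manip.job_done(): hands the job in, once; it reports no verdict.
The state is a dict: "time": time; "joint_pos": joint angles; "joint_vel": joint speeds; "joint_efforts": joint torques, N m; "tool_pos": TCP position; "tool_rot": TCP orientation; "contact_force": force on the tool from outside, world axes, zero at the start; "ft_torque": the same for the moment, N m; "gripper_width": opening from 0.0 (shut) to 1.0 (fully open).
Only numpy, scipy, OpenCV 4.12 (cv2) and the standard library are available. Lean on these libraries where they do the work, as an engineer would, in place of code of your own. Each camera call takes 0.05 s, during which the arm holds its last target.

## Working session

There is one attempt and no reset: what is moved stays moved. The work goes in short steps, Python scripts to look and compute and a shell command to move; the robot and the scene stay as the last step left them, time stands still between calls to the robot, and variables do not carry over. Pictures are saved under pics/ and viewed, and the job is handed in when it is done.

```bash
mkdir -p pics; ls; cat > h.py <<'E'
import numpy as np,cv2
from plant import manip,viewer
def shot(name,fn,crop=None,scale=1):
    f=viewer.grab_frame(name); np.savez('/tmp/'+fn+'.npz',**{k:np.asarray(v) for k,v in f.items()})
    im=f['pixels']
    if crop: u0,v0,u1,v1=crop; im=im[v0:v1,u0:u1]
    if scale!=1: im=cv2.resize(im,None,fx=scale,fy=scale,interpolation=cv2.INTER_CUBIC)
    cv2.imwrite('pics/'+fn+'.png',im); return f
def cloud(f):
    K=f['K'];z=f['range_z'];v,u=np.mgrid[:480,:640]
    P=np.stack([(u-K[0,2])/K[0,0]*z,(v-K[1,2])/K[1,1]*z,z],-1)
    W=P@f['pose'][:3,:3].T+f['pose'][:3,3]; W[z==0]=np.nan; return W
def st():
    s=manip.state()
    for k,v in s.items(): print(k,np.round(v,4).tolist())
E
python3 - <<'E'
from h import *
st(); 
for n in('scene','top'):
    f=shot(n,n+'0'); print(f['pose'].round(3),f['K'].round(1))
E
```

```text
pics
time 0.0
joint_pos [1.228, 0.0534, 1.6143, 0.0001, 1.476, -0.119]
joint_vel [-0.0003, 0.001, -0.0012, -0.0006, -0.001, -0.0015]
joint_efforts [-0.0035, -39.3684, -37.0175, -0.0003, 0.007, 0.0]
tool_pos [0.1385, 0.6088, 0.23]
tool_rot [0.5521, -0.4414, 0.5533, 0.4407]
contact_force [0.819, 0.1093, -0.255]
ft_torque [-0.04, 0.0416, 0.0222]
gripper_width 0.9996
[[ 0.839  0.455 -0.3    0.869]
 [ 0.545 -0.71   0.447 -0.536]
 [-0.009 -0.538 -0.843  1.126]
 [ 0.     0.     0.     1.   ]] [[556.3   0.  316.4]
 [  0.  556.3 238. ]
 [  0.    0.    1. ]]
[[ 0.027 -0.987  0.157  0.349]
 [-0.999 -0.023  0.028 -0.039]
 [-0.024 -0.158 -0.987  1.403]
 [ 0.     0.     0.     1.   ]] [[503.6   0.  313.7]
 [  0.  503.6 230.2]
 [  0.    0.    1. ]]
```

View pics/scene0.png

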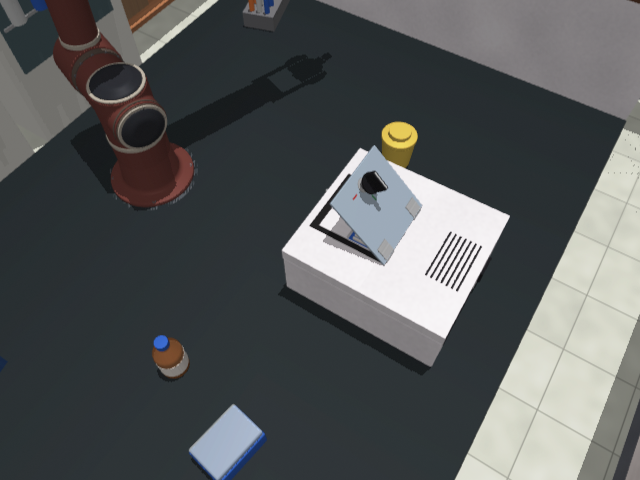

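View pics/top0.png

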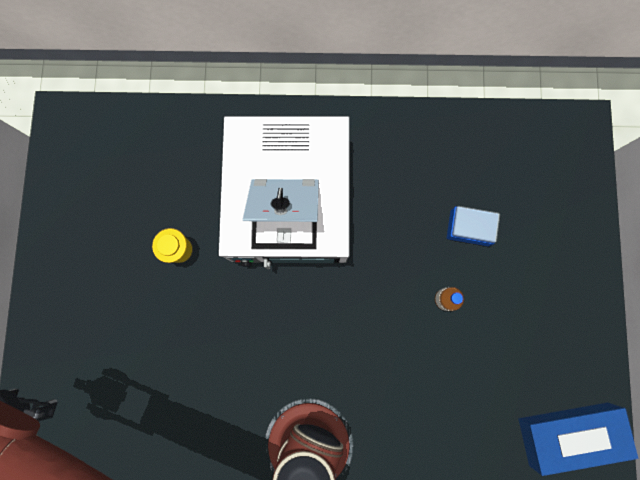

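Scene view: the cover (≈375,205) is half open with its wing stud at (375,183). Top view: the housing spans (220–350, 117–260), the tub is at (172,246), the bottle at (450,299) and the box at (475,225), all clear of the housing. Next I measure the housing, cover plane and wing.

```bash
cat > m.py <<'E'
from h import *
import sys
t=sys.argv[1]
out={}
for n in('top','scene'):
    f=dict(np.load(f'/tmp/{n}{t}.npz')); W=cloud(f); im=f['pixels'].astype(int)
    m=(abs(W[...,2]-.17)<.006)&(im.min(-1)>150)&(W[...,0]>.4)
    p=W[m][:,:2].astype(np.float32); r=cv2.minAreaRect((p*1000)); print(n,'housing rect mm',r,m.sum())
    box=cv2.boxPoints(r)/1000; print(box.round(3).tolist())
E
python3 m.py 0
python3 - <<'E'
from h import *
for n in('top','scene'):
    im=cv2.imread(f'pics/{n}0.png')
    c=im[160:270,210:360] if n=='top' else im[130:280,280:440]
    cv2.imwrite(f'pics/{n}0c.png',cv2.resize(c,None,fx=5 if n=='top' else 4,fy=5 if n=='top' else 4,interpolation=cv2.INTER_CUBIC))
E
```

```text
top housing rect mm ((660.516357421875, 73.1391830444336), (361.8179016113281, 320.8279113769531), 1.0344029664993286) 13373
[[0.47699999809265137, 0.23000000417232513], [0.4830000102519989, -0.09099999815225601], [0.843999981880188, -0.08399999886751175], [0.8379999995231628, 0.2370000034570694]]
scene housing rect mm ((659.67822265625, 74.21761322021484), (361.0021057128906, 324.19293212890625), 1.0721086263656616) 15598
[[0.47600001096725464, 0.2329999953508377], [0.4819999933242798, -0.09099999815225601], [0.8429999947547913, -0.08399999886751175], [0.8370000123977661, 0.23999999463558197]]
```

View pics/top0c.png

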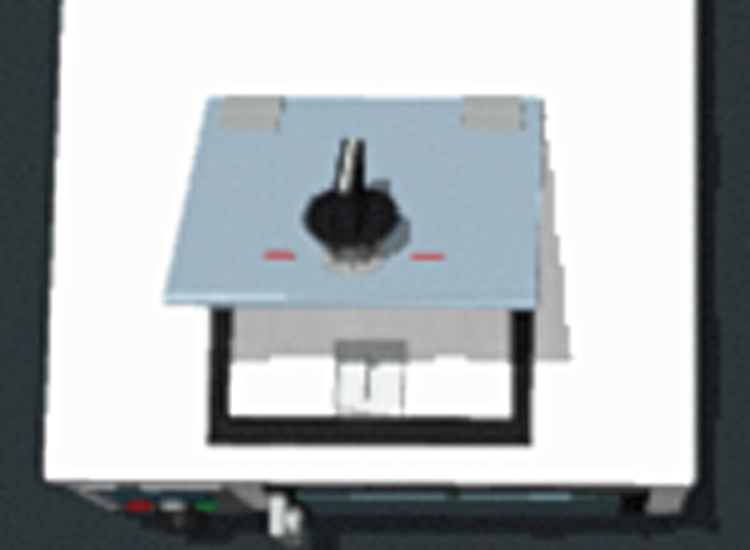

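View pics/scene0c.png

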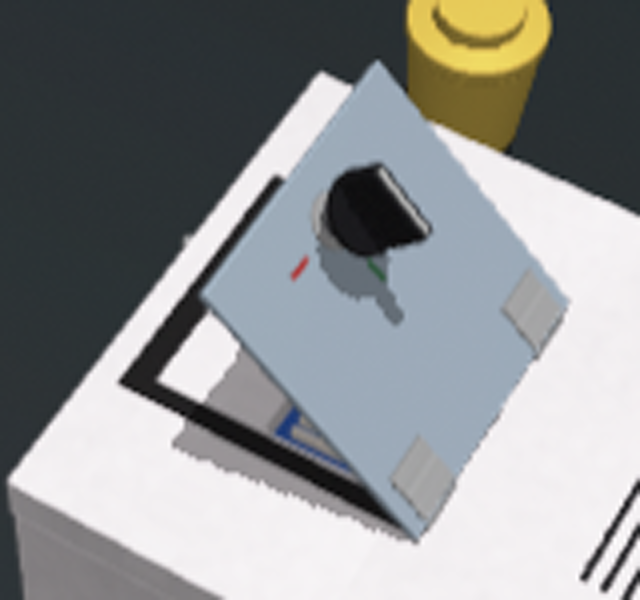

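```bash
cat > m2.py <<'E'
from h import *
import sys
t=sys.argv[1]
c=np.array([.660,.0735]);yaw=np.deg2rad(1.05);h=np.array([*(c+.01*np.array([np.cos(yaw),np.sin(yaw)])),.172])
R=np.array([[np.cos(yaw),-np.sin(yaw),0],[np.sin(yaw),np.cos(yaw),0],[0,0,1]])
for n in('top','scene'):
    f=dict(np.load(f'/tmp/{n}{t}.npz')); W=cloud(f); L=(W-h)@R; im=f['pixels'].astype(int)
    blue=(im[...,0]-im[...,2]>15)&(im[...,0]>120)&(L[...,2]>-.003)&(abs(L[...,1])<.09)&(L[...,0]<-.03)&(L[...,0]>-.2)
    p=L[blue]; k=np.polyfit(p[:,0],p[:,2],1); a=-np.arctan(k[0]); print(n,'cover',a.round(3),'offset',k[1].round(4),blue.sum(), 'r', np.hypot(p[:,0],p[:,2]).max().round(3),'y',p[:,1].min().round(3),p[:,1].max().round(3))
    # cover frame
    A=np.array([[np.cos(a),0,np.sin(a)],[0,1,0],[-np.sin(a),0,np.cos(a)]]) ; # columns x,y,z of cover in L
    Q=L@A
    top=(abs(Q[...,0]+.138)<.035)&(abs(Q[...,1])<.035)&(Q[...,2]>.042-float(sys.argv[2]) if len(sys.argv)>2 else (abs(Q[...,0]+.138)<.035)&(abs(Q[...,1])<.035)&(Q[...,2]>.04))
    q=Q[top]; 
    if len(q)>5:
        print('wing pts',len(q),'mean',q.mean(0).round(4),'zmax',np.nanpercentile(q[:,2],97).round(4))
        qt=q[q[:,2]>np.percentile(q[:,2],97)-.006]
        u,s,v=np.linalg.svd(qt[:,:2]-qt[:,:2].mean(0)); d=v[0]*np.sign(v[0,0]); print(' dir',d.round(3),'turn cw',(-np.arctan2(d[1],d[0])).round(3),s.round(3),qt.mean(0).round(4),len(qt))
E
python3 m2.py 0
python3 - <<'E'
from h import *
from scipy.spatial.transform import Rotation as Ro
s=manip.state();q=s['tool_rot'];R=Ro.from_quat([q[1],q[2],q[3],q[0]]).as_matrix();print(R.round(3))
W=cloud(dict(np.load('/tmp/top0.npz')))
for u,v in((172,246),(452,298),(475,222)):print(W[v,u].round(3))
E
```

```text
top cover 0.735 offset 0.0096 2006 r 0.174 y -0.086 0.083
wing pts 95 mean [-0.1456 -0.0016  0.0536] zmax 0.0603
 dir [ 1.    -0.026] turn cw 0.026 [0.096 0.021] [-0.1415 -0.001   0.0582] 54
scene cover 0.742 offset 0.0075 3479 r 0.171 y -0.086 0.087
wing pts 213 mean [-0.1398 -0.0026  0.0516] zmax 0.0583
 dir [ 1.    -0.027] turn cw 0.027 [0.137 0.034] [-0.1389 -0.0014  0.0561] 115
[[-0.001 -0.975  0.222]
 [-0.002  0.222  0.975]
 [-1.     0.    -0.002]]
[0.505 0.364 0.114]
[ 0.389 -0.353  0.127]
[ 0.593 -0.43   0.072]
```

```bash
python3 -m inch '[{"fingers":-1,"delta_pos":[-6.2,0,0],"twist":[-6,0,0]},{"fingers":-1,"delta_pos":[-6.2,0,0],"twist":[-6,0,0]},{"fingers":-1,"delta_pos":[0,-3.4,-4.9],"twist":[0,0,0]},{"fingers":-1,"delta_pos":[0,-3.4,-4.9],"twist":[0,0,0]},{"fingers":-1,"delta_pos":[0,-3.4,-4.9],"twist":[0,0,0]}]'
python3 -m inch '[{"fingers":-1,"delta_pos":[0,-3.4,-4.9],"twist":[0,0,0]},{"fingers":-1,"delta_pos":[0,-3.4,-4.9],"twist":[0,0,0]},{"fingers":-1,"delta_pos":[0,-3.4,-4.9],"twist":[0,0,0]},{"fingers":-1,"delta_pos":[0,-3.4,-4.9],"twist":[0,0,0]},{"fingers":-1,"delta_pos":[0,-3.4,-4.9],"twist":[0,0,0]}]'
cat > d.py <<'E'
from h import *
import sys
from scipy.spatial.transform import Rotation as Ro
s=manip.state();q=s['tool_rot'];R=Ro.from_quat([q[1],q[2],q[3],q[0]]).as_matrix()
p=np.array(s['tool_pos']);print('t',s['time'],'pos',p.round(4),'jawyaw',np.degrees(np.arctan2(R[1,2],R[0,2])).round(2),'x',R[:,0].round(4),'F',np.round(s['contact_force'],2),'T',np.round(s['ft_torque'],3),'g',round(s['gripper_width'],3),'q6',round(s['joint_pos'][5],3))
if len(sys.argv)>3: print('tool cm',((np.array(list(map(float,sys.argv[1:4])))-p)@R*100).round(2))
E
python3 d.py .546 .0215 .33
```

```text
time: 0.72
tool_pos: [0.2391, 0.4594, 0.3549]
tool_rot: [0.503, -0.497, 0.504, 0.496]
contact_force: [0.7, 1.0, 1.3]
gripper_width: -0.001
time: 1.35
tool_pos: [0.4056, 0.2117, 0.3549]
tool_rot: [0.504, -0.496, 0.504, 0.496]
contact_force: [0.6, -0.1, 0.1]
gripper_width: 0.002
t 1.35 pos [0.4056 0.2117 0.3549] jawyaw 89.18 x [-1.e-04  1.e-04 -1.e+00] F [ 0.63 -0.13  0.14] T [-0.02   0.012 -0.024] g 0.002 q6 -1.238
tool cm [  2.49 -14.31 -18.82]
```

```bash
python3 -m inch '[{"fingers":-1,"delta_pos":[0,-3.58,-4.7],"twist":[0,0,0]},{"fingers":-1,"delta_pos":[0,-3.58,-4.7],"twist":[0,0,0]},{"fingers":-1,"delta_pos":[0,-3.58,-4.7],"twist":[0,0,0]},{"fingers":-1,"delta_pos":[0,-3.58,-4.7],"twist":[0,0,0]},{"fingers":-1,"delta_pos":[2.5,0,0],"twist":[0,0,0]}]'
python3 - <<'E'
from h import *
shot('scene','s1',(240,60,480,280),3)
E
python3 d.py .546 .0215 .30
```

```text
time: 1.98
tool_pos: [0.5477, 0.0202, 0.3309]
tool_rot: [0.505, -0.496, 0.504, 0.494]
contact_force: [-0.5, 1.3, -1.4]
gripper_width: 0.0
t 2.025 pos [0.5451 0.0217 0.3255] jawyaw 88.99 x [-6.2e-03  6.0e-04 -1.0e+00] F [-0.86  0.7  -2.4 ] T [-0.032  0.042 -0.003] g 0.0 q6 -1.65
tool cm [ 2.55 -0.1  -0.02]
```

View pics/s1.png

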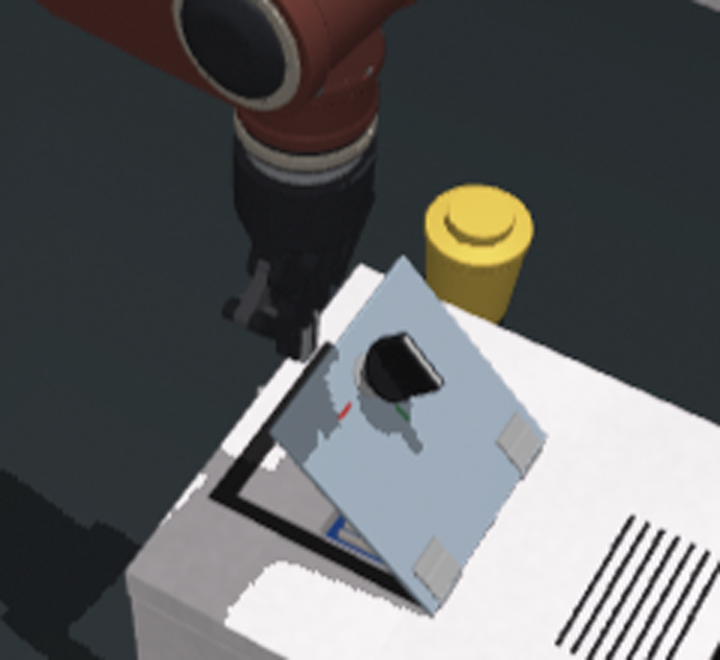

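The closed fingertips (300,350 in the crop) hang just above the right half of the cover's front edge. The stud at (400,370) is clear of them. I'll go down in small steps.

```bash
python3 -m inch '[{"fingers":-1,"delta_pos":[1,0,0],"twist":[0,0,0]},{"fingers":-1,"delta_pos":[1,0,0],"twist":[0,0,0]},{"fingers":-1,"delta_pos":[1,0,0],"twist":[0,0,0]},{"fingers":-1,"delta_pos":[1,-0,0],"twist":[0,0,0]}]'
python3 - <<'E'
from h import *
shot('scene','s2',(240,60,480,280),3);shot('top','top2')
E
python3 d.py .530 .0215 .26; cp /tmp/s2.npz /tmp/scene2.npz; python3 m2.py 2
```

```text
time: 2.52
tool_pos: [0.5453, 0.0239, 0.2902]
tool_rot: [0.503, -0.497, 0.503, 0.497]
contact_force: [-9.9, 1.0, 10.4]
gripper_width: 0.001
t 2.625 pos [0.5449 0.0238 0.2895] jawyaw 89.21 x [-1.6e-03  1.0e-04 -1.0e+00] F [ 0.47 -0.43 -0.04] T [ 0.    -0.016  0.   ] g 0.001 q6 -1.65
tool cm [ 2.95  1.49 -0.25]
top cover 1.027 offset -0.0472 241 r 0.436 y 0.003 0.083
scene cover 0.738 offset 0.0073 3434 r 0.17 y -0.086 0.085
wing pts 208 mean [-0.139  -0.0025  0.0516] zmax 0.0589
 dir [ 0.999 -0.039] turn cw 0.039 [0.13  0.033] [-0.1379 -0.0012  0.0561] 108
```

View pics/s2.png

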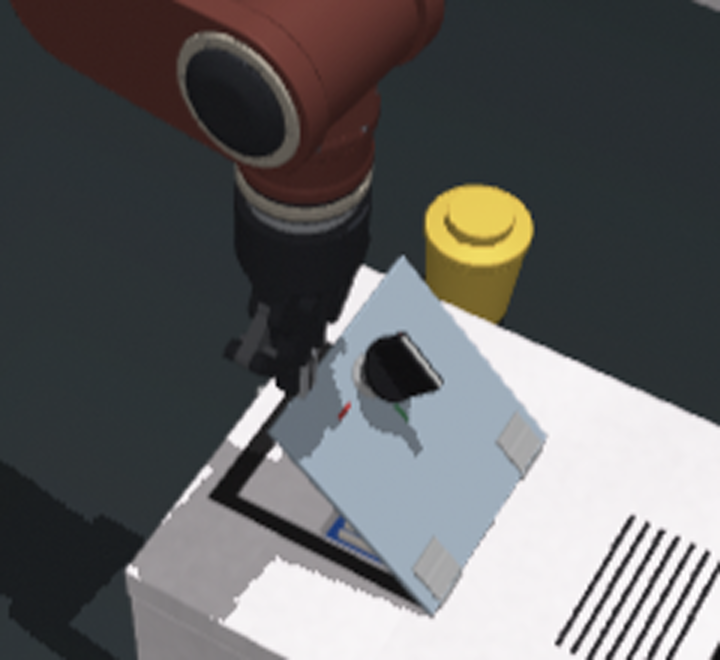

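```bash
python3 -m inch '[{"fingers":-1,"delta_pos":[-1.2,0,0],"twist":[0,0,0]},{"fingers":-1,"delta_pos":[0,-2.2,-0.3],"twist":[0,0,0]},{"fingers":-1,"delta_pos":[0.6,0,0],"twist":[0,0,0]},{"fingers":-1,"delta_pos":[0.6,0,0],"twist":[0,0,0]},{"fingers":-1,"delta_pos":[0.6,0,0],"twist":[0,0,0]}]';python3 d.py
python3 -m inch '[{"fingers":-1,"delta_pos":[0.6,0.2,0],"twist":[0,0,0]},{"fingers":-1,"delta_pos":[0.6,0.2,0],"twist":[0,0,0]},{"fingers":-1,"delta_pos":[0.6,0.2,0],"twist":[0,0,0]}]';python3 d.py
python3 - <<'E'
from h import *
shot('scene','scene3',(240,60,480,280),3)
E
cp /tmp/top2.npz /tmp/top3.npz; python3 m2.py 3 |tail -3
```

```text
time: 3.25
tool_pos: [0.567, 0.0203, 0.2837]
tool_rot: [0.503, -0.496, 0.504, 0.497]
contact_force: [0.1, 0.3, 0.4]
gripper_width: -0.002
t 3.25 pos [0.567  0.0203 0.2837] jawyaw 89.18 x [-7.e-04  1.e-04 -1.e+00] F [0.1  0.33 0.37] T [-0.018  0.007 -0.02 ] g -0.002 q6 -1.652
time: 3.62
tool_pos: [0.5615, 0.0202, 0.2665]
tool_rot: [0.504, -0.497, 0.503, 0.496]
contact_force: [0.0, -0.2, 1.8]
gripper_width: 0.0
t 3.625 pos [0.5615 0.0202 0.2665] jawyaw 89.18 x [ 9.e-04 -1.e-04 -1.e+00] F [ 0.02 -0.19  1.77] T [-0.007  0.027 -0.003] g 0.0 q6 -1.653
scene cover 0.635 offset 0.0065 3218 r 0.168 y -0.086 0.086
wing pts 230 mean [-0.1419 -0.0046  0.0527] zmax 0.0651
 dir [0.818 0.575] turn cw -0.613 [0.079 0.028] [-0.1597 -0.0137  0.0629] 26
```

View pics/scene3.png

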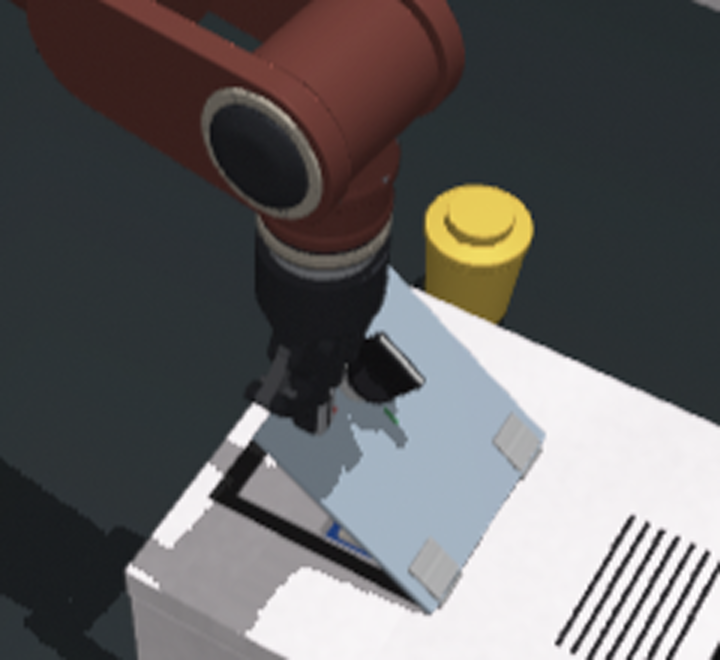

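The fingers now rest on the plate (≈315,420), and the cover has come down to 0.635. I'll keep lowering it.

```bash
python3 -m inch '[{"fingers":-1,"delta_pos":[0.8,0.35,0],"twist":[0,0,0]},{"fingers":-1,"delta_pos":[0.8,0.35,0],"twist":[0,0,0]},{"fingers":-1,"delta_pos":[0.8,0.35,0],"twist":[0,0,0]},{"fingers":-1,"delta_pos":[0.8,0.35,0],"twist":[0,0,0]},{"fingers":-1,"delta_pos":[0.8,0.35,0],"twist":[0,0,0]}]'
python3 -m inch '[{"fingers":-1,"delta_pos":[0.8,0.35,0],"twist":[0,0,0]},{"fingers":-1,"delta_pos":[0.8,0.35,0],"twist":[0,0,0]},{"fingers":-1,"delta_pos":[0.8,0.35,0],"twist":[0,0,0]},{"fingers":-1,"delta_pos":[0.8,0.35,0],"twist":[0,0,0]}]';python3 d.py
```

```text
time: 4.3
tool_pos: [0.5436, 0.0205, 0.2255]
tool_rot: [0.503, -0.496, 0.504, 0.496]
contact_force: [-0.3, -0.6, 1.9]
gripper_width: 0.001
time: 4.8
tool_pos: [0.5298, 0.0208, 0.1938]
tool_rot: [0.504, -0.496, 0.504, 0.496]
contact_force: [2.0, 0.1, 0.8]
gripper_width: -0.001
t 4.8 pos [0.5298 0.0208 0.1938] jawyaw 89.18 x [ 1.e-04  2.e-04 -1.e+00] F [2.03 0.11 0.82] T [ 0.005 -0.173 -0.008] g -0.001 q6 -1.658
```

```bash
python3 -m inch '[{"fingers":-1,"delta_pos":[0.6,0.2,0],"twist":[0,0,0]},{"fingers":-1,"delta_pos":[0.5,0.1,0],"twist":[0,0,0]},{"fingers":-1,"delta_pos":[0.3,0,0],"twist":[0,0,0]}]';python3 d.py
python3 -m inch '[{"fingers":-1,"delta_pos":[0.15,0,0],"twist":[0,0,0]}]';python3 d.py
```

```text
time: 5.18
tool_pos: [0.5266, 0.0208, 0.1799]
tool_rot: [0.503, -0.496, 0.504, 0.497]
contact_force: [-0.6, 0.2, 0.7]
gripper_width: 0.001
t 5.175 pos [0.5266 0.0208 0.1799] jawyaw 89.18 x [-1.1e-03  1.0e-04 -1.0e+00] F [-0.6   0.15  0.7 ] T [-0.013  0.149 -0.   ] g 0.001 q6 -1.658
time: 5.3
tool_pos: [0.5266, 0.0208, 0.1784]
tool_rot: [0.503, -0.496, 0.504, 0.497]
contact_force: [-1.4, 1.2, 1.6]
gripper_width: -0.001
t 5.3 pos [0.5266 0.0208 0.1784] jawyaw 89.18 x [-1.4e-03  1.0e-04 -1.0e+00] F [-1.36  1.24  1.62] T [-0.001  0.176  0.07 ] g -0.001 q6 -1.658
```

```bash
python3 -m inch '[{"fingers":-1,"delta_pos":[0.1,0,0],"twist":[0,0,0]}]'
python3 -m inch '[{"fingers":-1,"delta_pos":[0.1,0,0],"twist":[0,0,0]},{"fingers":-1,"delta_pos":[0,0,0],"twist":[0,0,0]}]';python3 d.py
```

```text
time: 5.42
tool_pos: [0.5267, 0.0208, 0.178]
tool_rot: [0.503, -0.496, 0.504, 0.497]
contact_force: [-3.4, 0.9, 5.6]
gripper_width: -0.0
time: 5.68
tool_pos: [0.5267, 0.0208, 0.178]
tool_rot: [0.503, -0.496, 0.504, 0.497]
contact_force: [-5.0, -0.4, 7.7]
gripper_width: -0.0
t 5.675 pos [0.5267 0.0208 0.178 ] jawyaw 89.18 x [-1.e-03 -1.e-04 -1.e+00] F [-4.97 -0.36  7.7 ] T [ 0.055  0.821 -0.015] g -0.0 q6 -1.658
```

```bash
python3 -m inch '[{"fingers":-1,"delta_pos":[-0.5,0,0],"twist":[0,0,0]},{"fingers":-0.4,"delta_pos":[-5.5,0,0],"twist":[0,0,0]},{"fingers":-0.4,"delta_pos":[-6,3,0],"twist":[0,0,0]},{"fingers":-0.4,"delta_pos":[0,5,0],"twist":[0,0,0]},{"fingers":-0.4,"delta_pos":[0,5,0],"twist":[0,0,0]}]'
python3 - <<'E'
from h import *
shot('scene','scene4',(270,110,470,260),4);shot('top','top4',(210,100,370,220),5)
E
python3 m2.py 4;python3 d.py
```

```text
time: 6.3
tool_pos: [0.3983, 0.0226, 0.2939]
tool_rot: [0.504, -0.497, 0.503, 0.496]
contact_force: [0.2, -0.0, 0.0]
gripper_width: 0.303
top cover 0.004 offset 0.0063 3464 r 0.17 y -0.086 0.083
wing pts 86 mean [-0.139  -0.0013  0.0555] zmax 0.0608
 dir [ 1.    -0.015] turn cw 0.015 [0.093 0.021] [-0.1389 -0.0007  0.0576] 60
scene cover 0.003 offset 0.005 3938 r 0.17 y -0.086 0.085
wing pts 171 mean [-0.1364 -0.0023  0.0515] zmax 0.0581
 dir [ 1.    -0.031] turn cw 0.031 [0.123 0.028] [-0.1364 -0.0011  0.0555] 95
t 6.4 pos [0.3964 0.0229 0.293 ] jawyaw 89.17 x [ 2.4e-03 -4.0e-04 -1.0e+00] F [ 0.55  0.5  -0.15] T [-0.037 -0.031 -0.037] g 0.297 q6 -1.687
```

View pics/scene4.png

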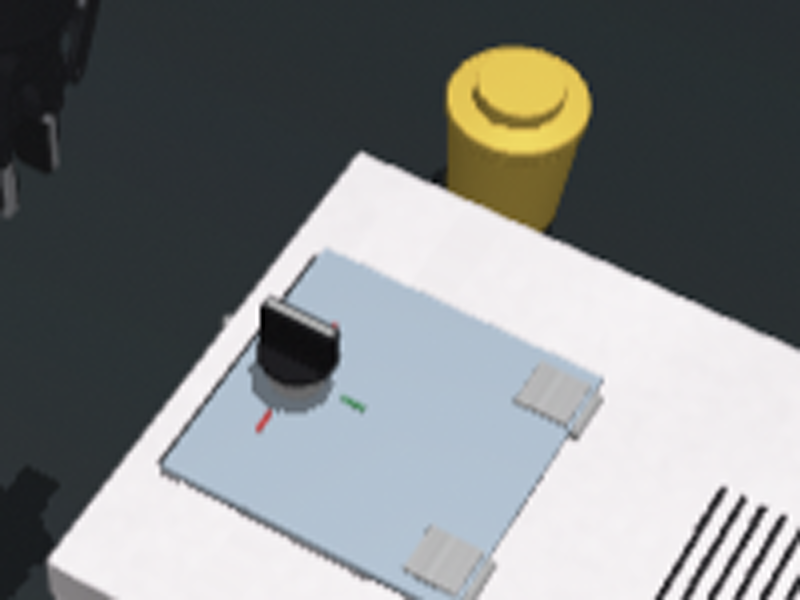

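View pics/top4.png

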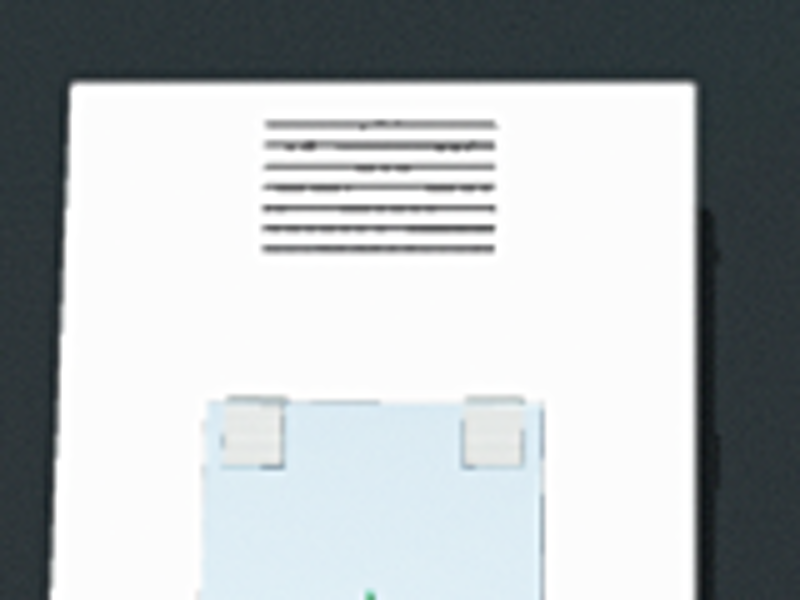

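The cover is shut at about 0.00 rad, with the wing at (300,345) in line with the green mark (turn ≈0.02). Now to the wing.

```bash
python3 d.py .532 .0702 .260
```

```text
t 6.4 pos [0.3964 0.0229 0.293 ] jawyaw 89.17 x [ 2.4e-03 -4.0e-04 -1.0e+00] F [ 0.55  0.5  -0.15] T [-0.037 -0.031 -0.037] g 0.297 q6 -1.687
tool cm [  3.33 -13.48   4.93]
```

```bash
python3 -m inch '[{"fingers":-0.4,"delta_pos":[0,-4.5,1.65],"twist":[0,0,0]},{"fingers":-0.4,"delta_pos":[0,-4.5,1.65],"twist":[0,0,0]},{"fingers":-0.4,"delta_pos":[0,-4.5,1.65],"twist":[0,0,0]},{"fingers":-0.4,"delta_pos":[3,0,0],"twist":[-0.5,0,0]},{"fingers":-0.4,"delta_pos":[0,0,0],"twist":[0,0,0]}]'
python3 d.py .532 .0702 .207
python3 - <<'E'
from h import *
shot('scene','scene5',(270,110,470,260),4)
E
```

```text
time: 7.02
tool_pos: [0.534, 0.0703, 0.2591]
tool_rot: [0.5, -0.497, 0.503, 0.5]
contact_force: [-0.2, -0.9, 0.4]
gripper_width: 0.296
t 7.025 pos [0.534  0.0703 0.2591] jawyaw 89.69 x [-6.5e-03  1.0e-04 -1.0e+00] F [-0.23 -0.87  0.42] T [-0.005 -0.001 -0.012] g 0.296 q6 -1.573
tool cm [ 5.21  0.16 -0.02]
```

View pics/scene5.png

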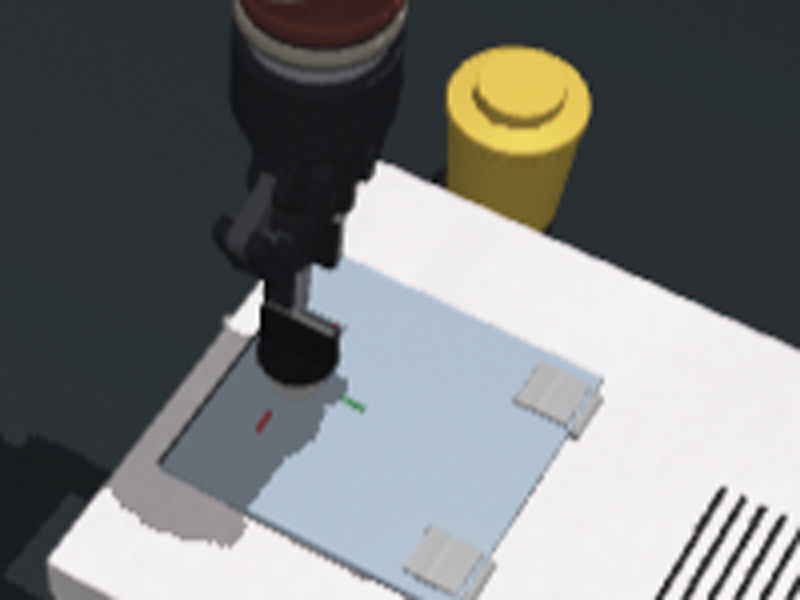

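The open fingers are directly above the wing (≈300,300). I'll go down astride it.

```bash
python3 -m inch '[{"fingers":-0.4,"delta_pos":[2.5,0.1,0],"twist":[0,0,0]},{"fingers":-0.4,"delta_pos":[2,0,0],"twist":[0,0,0]},{"fingers":-0.4,"delta_pos":[0,0,0],"twist":[0,0,0]}]'
python3 d.py .532 .0702 .207
python3 - <<'E'
from h import *
shot('scene','scene6',(270,110,470,260),4)
E
```

```text
time: 7.45
tool_pos: [0.5327, 0.07, 0.2162]
tool_rot: [0.501, -0.498, 0.502, 0.499]
contact_force: [0.0, 0.6, 1.0]
gripper_width: 0.3
t 7.45 pos [0.5327 0.07   0.2162] jawyaw 89.66 x [-0.0028  0.     -1.    ] F [0.01 0.64 0.97] T [-0.011  0.003 -0.011] g 0.3 q6 -1.573
tool cm [0.92 0.07 0.02]
```

View pics/scene6.png

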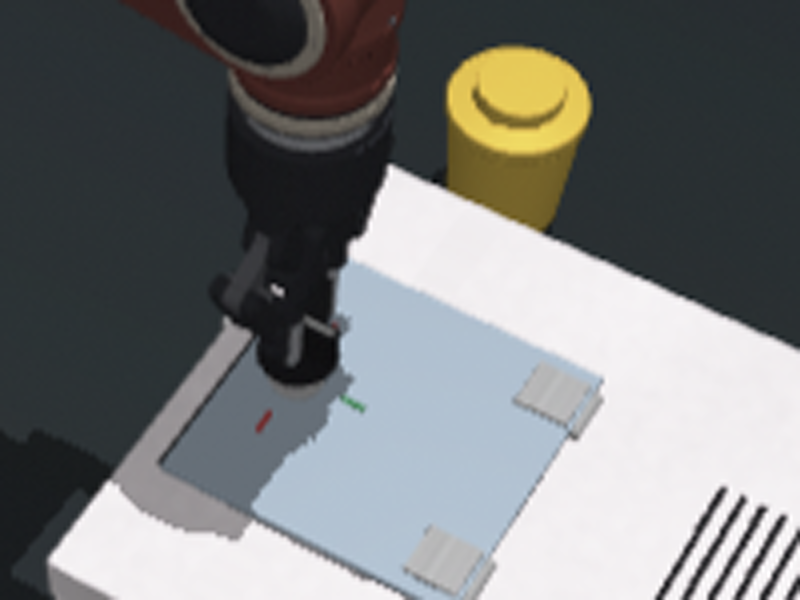

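```bash
python3 -m inch '[{"fingers":-0.4,"delta_pos":[0.8,0.05,0],"twist":[0,0,0]},{"fingers":-1,"delta_pos":[0,0,0],"twist":[0,0,0]},{"fingers":-1,"delta_pos":[0,0,0],"twist":[0,0,0]},{"fingers":-1,"delta_pos":[0,0,0],"twist":[0,0,0]}]'
python3 d.py .532 .0702 .207
```

```text
time: 8.0
tool_pos: [0.5332, 0.0707, 0.2098]
tool_rot: [0.502, -0.498, 0.501, 0.499]
contact_force: [-0.4, 4.1, -0.1]
gripper_width: 0.101
t 8.0 pos [0.5332 0.0707 0.2098] jawyaw 89.69 x [-2.0e-04  1.1e-03 -1.0e+00] F [-0.44  4.11 -0.06] T [ 0.562  0.147 -0.035] g 0.101 q6 -1.573
tool cm [ 0.28  0.12 -0.05]
```

```bash
python3 -m inch '[{"fingers":-1,"delta_pos":[0,0,0.1],"twist":[0,0,0]},{"fingers":-1,"delta_pos":[0.1,0,0],"twist":[0,0,0]}]';python3 d.py
python3 -m inch '[{"fingers":-1,"delta_pos":[0.1,0,0],"twist":[0,0,0]},{"fingers":-1,"delta_pos":[0,0,0],"twist":[0,0,0]}]';python3 d.py
```

```text
time: 8.25
tool_pos: [0.5333, 0.0709, 0.2094]
tool_rot: [0.501, -0.499, 0.502, 0.498]
contact_force: [-3.2, 0.5, 3.9]
gripper_width: 0.096
t 8.25 pos [0.5333 0.0709 0.2094] jawyaw 89.68 x [-0.e+00 -9.e-04 -1.e+00] F [-3.22  0.53  3.86] T [0.042 0.587 0.051] g 0.096 q6 -1.571
time: 8.5
tool_pos: [0.5332, 0.0709, 0.208]
tool_rot: [0.501, -0.499, 0.502, 0.498]
contact_force: [-3.5, 0.1, 2.9]
gripper_width: 0.097
t 8.5 pos [0.5332 0.0709 0.208 ] jawyaw 89.67 x [-0.e+00 -6.e-04 -1.e+00] F [-3.52  0.09  2.93] T [-0.148  0.599 -0.014] g 0.097 q6 -1.571
```

```bash
python3 -m inch '[{"fingers":-1,"delta_pos":[0,0.1,0],"twist":[0,0,0]}]';python3 d.py
python3 -m inch '[{"fingers":-1,"delta_pos":[0.1,0,0],"twist":[0,0,0]},{"fingers":-1,"delta_pos":[0,0,0],"twist":[0,0,0]}]';python3 d.py
python3 -m inch '[{"fingers":-1,"delta_pos":[0.1,0,0],"twist":[0,0,0]},{"fingers":-1,"delta_pos":[0,0,0],"twist":[0,0,0]}]';python3 d.py
```

```text
time: 8.62
tool_pos: [0.5331, 0.0709, 0.2082]
tool_rot: [0.502, -0.499, 0.501, 0.498]
contact_force: [0.9, -0.8, 2.8]
gripper_width: 0.102
t 8.625 pos [0.5331 0.0709 0.2082] jawyaw 89.67 x [ 2.5e-03 -6.0e-04 -1.0e+00] F [ 0.9  -0.81  2.85] T [-0.192 -0.157  0.036] g 0.102 q6 -1.571
time: 8.88
tool_pos: [0.533, 0.0709, 0.2072]
tool_rot: [0.502, -0.499, 0.501, 0.498]
contact_force: [2.7, -1.6, 3.1]
gripper_width: 0.098
t 8.875 pos [0.533  0.0709 0.2072] jawyaw 89.67 x [ 2.3e-03 -5.0e-04 -1.0e+00] F [ 2.71 -1.63  3.09] T [-0.31  -0.237  0.038] g 0.098 q6 -1.571
time: 9.12
tool_pos: [0.533, 0.0709, 0.2061]
tool_rot: [0.502, -0.499, 0.501, 0.498]
contact_force: [3.2, -1.5, 3.9]
gripper_width: 0.101
t 9.125 pos [0.533  0.0709 0.2061] jawyaw 89.67 x [ 2.1e-03 -5.0e-04 -1.0e+00] F [ 3.22 -1.48  3.92] T [-0.364 -0.516  0.009] g 0.101 q6 -1.571
```

```bash
for i in 1; do python3 -m inch '[{"fingers":-1,"delta_pos":[0.1,-0.03,0],"twist":[0,0,0]},{"fingers":-1,"delta_pos":[0,0,0],"twist":[0,0,0]}]' >/dev/null; python3 d.py;done
python3 -m inch '[{"fingers":-1,"delta_pos":[0.1,0,0],"twist":[0,0,0]},{"fingers":-1,"delta_pos":[0,0,0],"twist":[0,0,0]}]'>/dev/null;python3 d.py
```

```text
t 9.375 pos [0.5329 0.071  0.2049] jawyaw 89.67 x [ 1.1e-03 -4.0e-04 -1.0e+00] F [ 3.38 -2.49  3.95] T [-0.525 -0.631 -0.061] g 0.099 q6 -1.571
t 9.625 pos [0.5329 0.071  0.2039] jawyaw 89.67 x [ 1.2e-03 -4.0e-04 -1.0e+00] F [ 3.4  -2.19  4.94] T [-0.556 -0.726  0.047] g 0.099 q6 -1.571
```

```bash
python3 -m inch '[{"fingers":-1,"delta_pos":[0.1,-0.05,-0.05],"twist":[0,0,0]},{"fingers":-1,"delta_pos":[0,0,0],"twist":[0,0,0]}]' >/dev/null; python3 d.py
python3 -m inch '[{"fingers":-1,"delta_pos":[0.1,0,0],"twist":[0,0,0]},{"fingers":-1,"delta_pos":[0,0,0],"twist":[0,0,0]}]'>/dev/null;python3 d.py
```

```text
t 9.875 pos [0.533  0.0709 0.2027] jawyaw 89.68 x [-1.e-04  7.e-04 -1.e+00] F [ 2.35 -1.66  4.81] T [-0.343 -0.482 -0.035] g 0.098 q6 -1.572
t 10.125 pos [0.533  0.0709 0.2018] jawyaw 89.68 x [-1.e-04  6.e-04 -1.e+00] F [ 1.61 -1.83  4.86] T [-0.344 -0.447  0.002] g 0.103 q6 -1.572
```

```bash
python3 -m inch '[{"fingers":-1,"delta_pos":[0.1,0,0],"twist":[0,0,0]},{"fingers":-1,"delta_pos":[0,0,0],"twist":[0,0,0]}]'>/dev/null;python3 d.py
python3 -m inch '[{"fingers":-1,"delta_pos":[0.1,0,0],"twist":[0,0,0]},{"fingers":-1,"delta_pos":[0,0,0],"twist":[0,0,0]}]'>/dev/null;python3 d.py
```

```text
t 10.375 pos [0.533  0.0709 0.2009] jawyaw 89.68 x [ 0.e+00  6.e-04 -1.e+00] F [ 1.92 -1.75  4.75] T [-0.324 -0.396 -0.05 ] g 0.1 q6 -1.572
t 10.625 pos [0.533  0.0709 0.1999] jawyaw 89.68 x [ 0.e+00  6.e-04 -1.e+00] F [ 3.58 -0.87  5.68] T [-0.318 -0.378 -0.031] g 0.1 q6 -1.572
```

```bash
python3 - <<'E'
from h import *
shot('scene','scene7',(300,150,400,225),8)
E
```

```text
(no output)
```

View pics/scene7.png

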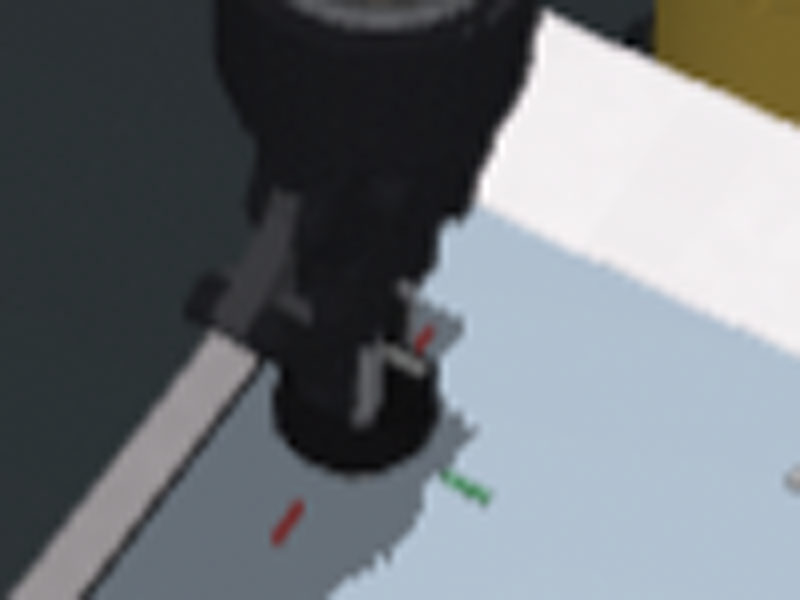

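The stud (flange at 355,420) has gone in with the fingers, so the pin seems to be in the slot already. I'll continue to the bottom in small steps.

```bash
python3 -m inch '[{"fingers":-1,"delta_pos":[0.1,-0.03,0],"twist":[0,0,0]},{"fingers":-1,"delta_pos":[0,0,0],"twist":[0,0,0]}]'>/dev/null;python3 d.py
python3 -m inch '[{"fingers":-1,"delta_pos":[0.1,0,0],"twist":[0,0,0]},{"fingers":-1,"delta_pos":[0,0,0],"twist":[0,0,0]}]'>/dev/null;python3 d.py
python3 -m inch '[{"fingers":-1,"delta_pos":[0.1,0,0],"twist":[0,0,0]},{"fingers":-1,"delta_pos":[0,0,0],"twist":[0,0,0]}]'>/dev/null;python3 d.py
```

```text
t 10.925 pos [0.5331 0.0709 0.1989] jawyaw 89.69 x [-7.e-04  5.e-04 -1.e+00] F [ 1.54 -1.59  6.15] T [-0.339 -0.126 -0.013] g 0.099 q6 -1.572
t 11.175 pos [0.5331 0.0709 0.198 ] jawyaw 89.69 x [-7.e-04  5.e-04 -1.e+00] F [ 1.02 -2.02  6.43] T [-0.355 -0.265 -0.037] g 0.099 q6 -1.572
t 11.425 pos [0.5331 0.0709 0.197 ] jawyaw 89.69 x [-7.e-04  5.e-04 -1.e+00] F [ 0.97 -0.46  6.47] T [-0.322 -0.17   0.019] g 0.101 q6 -1.572
```

```bash
python3 -m inch '[{"fingers":-1,"delta_pos":[0.1,0,0],"twist":[0,0,0]},{"fingers":-1,"delta_pos":[0,0,0],"twist":[0,0,0]}]'>/dev/null;python3 d.py
python3 -m inch '[{"fingers":-1,"delta_pos":[0.1,0,0],"twist":[0,0,0]},{"fingers":-1,"delta_pos":[0,0,0],"twist":[0,0,0]}]'>/dev/null;python3 d.py
```

```text
t 11.675 pos [0.5331 0.0709 0.1969] jawyaw 89.69 x [-6.e-04  5.e-04 -1.e+00] F [-0.82 -0.76  9.81] T [-0.332  0.139  0.009] g 0.096 q6 -1.572
t 11.925 pos [0.5332 0.0709 0.1968] jawyaw 89.69 x [-3.e-04  4.e-04 -1.e+00] F [-2.36 -2.02 13.34] T [-0.357  0.396  0.017] g 0.103 q6 -1.572
```

Bottom at TCP z 0.1968: the force rises 3.4 N per mm there and the plunge is ≈12.8 mm. I'll ease off to a light bearing, then turn clockwise in small steps.

```bash
python3 -m inch '[{"fingers":-1,"delta_pos":[-0.1,0,0],"twist":[0,0,0]},{"fingers":-1,"delta_pos":[0,0.03,-0.05],"twist":[3,0,0]},{"fingers":-1,"delta_pos":[0,0,0],"twist":[0,0,0]}]'>/dev/null;python3 d.py
python3 -m inch '[{"fingers":-1,"delta_pos":[0,0,0],"twist":[3,0,0]},{"fingers":-1,"delta_pos":[0,0,0],"twist":[0,0,0]}]'>/dev/null;python3 d.py
python3 -m inch '[{"fingers":-1,"delta_pos":[0,0,0],"twist":[3,0,0]},{"fingers":-1,"delta_pos":[0,0,0],"twist":[0,0,0]}]'>/dev/null;python3 d.py
```

```text
t 12.3 pos [0.5331 0.0708 0.1969] jawyaw 86.68 x [ 3.0e-04  1.6e-03 -1.0e+00] F [0.99 0.39 8.85] T [-0.106 -0.087 -0.003] g 0.095 q6 -1.52
t 12.55 pos [0.5331 0.0709 0.1969] jawyaw 83.68 x [ 2.0e-04  1.6e-03 -1.0e+00] F [ 1.2  -0.46  8.77] T [-0.139 -0.029 -0.011] g 0.096 q6 -1.468
t 12.8 pos [0.5331 0.0709 0.1969] jawyaw 80.68 x [ 3.0e-04  1.6e-03 -1.0e+00] F [0.18 0.82 9.33] T [-0.081 -0.074 -0.057] g 0.099 q6 -1.415
```

```bash
python3 -m inch '[{"fingers":-1,"delta_pos":[0,0,0],"twist":[6,0,0]},{"fingers":-1,"delta_pos":[0,0,0],"twist":[6,0,0]},{"fingers":-1,"delta_pos":[0,0,0],"twist":[0,0,0]}]'>/dev/null;python3 d.py
python3 -m inch '[{"fingers":-1,"delta_pos":[0,0,0],"twist":[6,0,0]},{"fingers":-1,"delta_pos":[0,0,0],"twist":[6,0,0]},{"fingers":-1,"delta_pos":[0,0,0],"twist":[0,0,0]}]'>/dev/null;python3 d.py
```

```text
t 13.175 pos [0.5331 0.071  0.1969] jawyaw 68.66 x [ 2.0e-04  1.7e-03 -1.0e+00] F [0.28 0.18 9.53] T [-0.019 -0.084  0.   ] g 0.1 q6 -1.206
t 13.55 pos [0.5331 0.071  0.1969] jawyaw 56.66 x [ 2.0e-04  1.9e-03 -1.0e+00] F [0.38 1.07 8.77] T [-0.001  0.023  0.002] g 0.101 q6 -0.996
```

```bash
python3 -m inch '[{"fingers":-1,"delta_pos":[0,0,0],"twist":[7,0,0]},{"fingers":-1,"delta_pos":[0,0,0],"twist":[7,0,0]},{"fingers":-1,"delta_pos":[0,0,0],"twist":[0,0,0]}]'>/dev/null;python3 d.py
python3 -m inch '[{"fingers":-1,"delta_pos":[0,0,0],"twist":[7,0,0]},{"fingers":-1,"delta_pos":[0,0,0],"twist":[7,0,0]},{"fingers":-1,"delta_pos":[0,0,0],"twist":[0,0,0]}]'>/dev/null;python3 d.py
python3 -m inch '[{"fingers":-1,"delta_pos":[0,0,0],"twist":[7,0,0]},{"fingers":-1,"delta_pos":[0,0,0],"twist":[7,0,0]},{"fingers":-1,"delta_pos":[0,0,0],"twist":[0,0,0]}]'>/dev/null;python3 d.py
```

```text
t 13.925 pos [0.5331 0.0711 0.1969] jawyaw 42.66 x [ 2.e-04  2.e-03 -1.e+00] F [0.38 0.47 8.99] T [ 0.069  0.005 -0.038] g 0.102 q6 -0.752
t 14.3 pos [0.5331 0.0712 0.1968] jawyaw 28.66 x [ 3.0e-04  2.2e-03 -1.0e+00] F [1.37 0.99 9.61] T [ 0.08  -0.052 -0.005] g 0.097 q6 -0.507
t 14.675 pos [0.5332 0.0712 0.1969] jawyaw 14.66 x [ 4.0e-04  2.3e-03 -1.0e+00] F [1.1  0.07 9.96] T [ 0.167 -0.159 -0.029] g 0.098 q6 -0.263
```

```bash
python3 -m inch '[{"fingers":-1,"delta_pos":[0,0,0],"twist":[5,0,0]},{"fingers":-1,"delta_pos":[0,0,0],"twist":[5,0,0]},{"fingers":-1,"delta_pos":[0,0,0],"twist":[3,0,0]},{"fingers":-1,"delta_pos":[0,0,0],"twist":[0,0,0]}]'>/dev/null;python3 d.py
```

```text
t 15.175 pos [0.5332 0.0712 0.1969] jawyaw 1.68 x [ 6.0e-04  2.5e-03 -1.0e+00] F [ 0.87 -0.06  8.42] T [ 0.132 -0.193  0.001] g 0.097 q6 -0.037
```

The wing is at about 1.56 rad and turned without resistance. I'll let it up into the catch.

```bash
python3 -m inch '[{"fingers":-1,"delta_pos":[-0.1,0,0],"twist":[0,0,0]},{"fingers":-1,"delta_pos":[-0.1,0,0],"twist":[0,0,0]},{"fingers":-1,"delta_pos":[0,0,0],"twist":[0,0,0]}]'>/dev/null;python3 d.py
python3 -m inch '[{"fingers":-1,"delta_pos":[-0.1,0,0],"twist":[0,0,0]},{"fingers":-1,"delta_pos":[0,0,0],"twist":[0,0,0]}]'>/dev/null;python3 d.py
python3 -m inch '[{"fingers":-1,"delta_pos":[-0.1,0,0],"twist":[0,0,0]},{"fingers":-1,"delta_pos":[0,0,0],"twist":[0,0,0]}]'>/dev/null;python3 d.py
```

```text
t 15.55 pos [0.5332 0.0713 0.1983] jawyaw 1.7 x [ 5.0e-04  2.5e-03 -1.0e+00] F [2.43 1.14 6.38] T [ 0.179 -0.387 -0.007] g 0.104 q6 -0.037
t 15.8 pos [0.5332 0.0712 0.1992] jawyaw 1.7 x [ 4.0e-04  2.5e-03 -1.0e+00] F [3.22 1.05 5.42] T [ 0.172 -0.48  -0.04 ] g 0.101 q6 -0.037
t 16.05 pos [0.5331 0.0712 0.2001] jawyaw 1.69 x [ 5.0e-04  2.5e-03 -1.0e+00] F [2.94 1.3  5.55] T [ 0.215 -0.426 -0.029] g 0.099 q6 -0.037
```

```bash
python3 -m inch '[{"fingers":-1,"delta_pos":[-0.1,0,0],"twist":[0,0,0]},{"fingers":-1,"delta_pos":[0,0,0],"twist":[0,0,0]}]'>/dev/null;python3 d.py
python3 -m inch '[{"fingers":-1,"delta_pos":[-0.1,0,0],"twist":[0,0,0]},{"fingers":-1,"delta_pos":[0,0,0],"twist":[0,0,0]}]'>/dev/null;python3 d.py
```

```text
t 16.3 pos [0.5331 0.0712 0.2006] jawyaw 1.7 x [ 3.0e-04  2.3e-03 -1.0e+00] F [3.82 3.24 4.6 ] T [ 0.549 -0.678 -0.025] g 0.099 q6 -0.037
t 16.55 pos [0.533  0.0712 0.2007] jawyaw 1.69 x [ 0.      0.0024 -1.    ] F [5.33 3.79 0.54] T [ 0.631 -0.998 -0.038] g 0.104 q6 -0.037
```

```bash
python3 -m inch '[{"fingers":-1,"delta_pos":[0.05,0.1,0.12],"twist":[0,0,0]},{"fingers":-1,"delta_pos":[0,0,0],"twist":[0,0,0]}]'>/dev/null;python3 d.py
python3 -m inch '[{"fingers":-0.4,"delta_pos":[0,0,0],"twist":[0,0,0]},{"fingers":-0.4,"delta_pos":[0,0,0],"twist":[0,0,0]},{"fingers":-0.4,"delta_pos":[0,0,0],"twist":[0,0,0]}]'>/dev/null;python3 d.py
```

```text
t 16.8 pos [0.5333 0.0713 0.2006] jawyaw 1.68 x [-2.8e-03  1.0e-04 -1.0e+00] F [-0.38  0.96  4.59] T [ 0.106  0.047 -0.016] g 0.1 q6 -0.035
t 17.175 pos [0.5337 0.0711 0.2005] jawyaw 1.67 x [-1.4e-03 -1.0e-04 -1.0e+00] F [ 0.71 -0.38  1.13] T [ 0.036 -0.002  0.001] g 0.297 q6 -0.035
```

Released. I'll go straight up, move away and look.

```bash
python3 -m inch '[{"fingers":-0.4,"delta_pos":[-2,0,0],"twist":[0,0,0]},{"fingers":-0.4,"delta_pos":[-4,0,0],"twist":[0,0,0]},{"fingers":-0.4,"delta_pos":[-4,0,0],"twist":[0,0,0]},{"fingers":-0.4,"delta_pos":[0,0,-5],"twist":[0,0,0]},{"fingers":-0.4,"delta_pos":[0,0,-5],"twist":[0,0,0]}]'
python3 -m inch '[{"fingers":-0.4,"delta_pos":[0,5,0],"twist":[0,0,0]},{"fingers":-0.4,"delta_pos":[0,5,0],"twist":[0,0,0]},{"fingers":-0.4,"delta_pos":[0,5,0],"twist":[0,0,0]},{"fingers":-0.4,"delta_pos":[0,5,0],"twist":[0,0,0]},{"fingers":-0.4,"delta_pos":[0,0,0],"twist":[0,0,0]}]'
python3 - <<'E'
from h import *
shot('scene','scene8',(270,110,470,260),4);shot('top','top8')
W=cloud(dict(np.load('/tmp/top8.npz')))
for u,v in((172,246),(452,298),(475,222)):print(W[v,u].round(3))
c=np.array([.660,.0735]);yaw=np.deg2rad(1.05);h=np.array([.670,.0737,.172])
R=np.array([[np.cos(yaw),-np.sin(yaw),0],[np.sin(yaw),np.cos(yaw),0],[0,0,1]])
for n in('top8','scene8'):
    f=dict(np.load(f'/tmp/{n}.npz'));L=(cloud(f)-h)@R;im=f['pixels'].astype(int)
    b=(im[...,0]-im[...,2]>15)&(im[...,0]>120)&(abs(L[...,1])<.08)&(L[...,0]<-.03)&(L[...,0]>-.168)&(abs(L[...,2])<.03)
    p=L[b];print(n,'cover',-np.polyfit(p[:,0],p[:,2],1)[0].round(4))
    m=(abs(L[...,0]+.138)<.03)&(abs(L[...,1])<.03)&(L[...,2]>.033)
    q=L[m];print(len(q),'top z',np.percentile(q[:,2],90).round(4));q=q[q[:,2]>np.percentile(q[:,2],97)-.006]
    v=np.linalg.svd(q[:,:2]-q[:,:2].mean(0))[2][0];v=v*-np.sign(v[1]);print('turn',np.arctan2(-v[1],v[0]).round(3),q.mean(0).round(4))
E
```

```text
time: 17.8
tool_pos: [0.4338, 0.0682, 0.3037]
tool_rot: [0.708, -0.01, 0.706, 0.01]
contact_force: [0.1, 0.3, 0.5]
gripper_width: 0.3
time: 18.42
tool_pos: [0.4279, 0.2708, 0.3027]
tool_rot: [0.707, -0.012, 0.707, 0.012]
contact_force: [0.7, -0.9, 1.0]
gripper_width: 0.299
[0.445 0.209 0.611]
[ 0.389 -0.352  0.132]
[ 0.595 -0.432  0.066]
top8 cover 0.0011
96 top z 0.0511
turn 1.586 [-1.381e-01  1.000e-04  4.880e-02]
scene8 cover 0.0018
130 top z 0.0487
turn 1.559 [-0.1367 -0.0006  0.0471]
```

View pics/scene8.png

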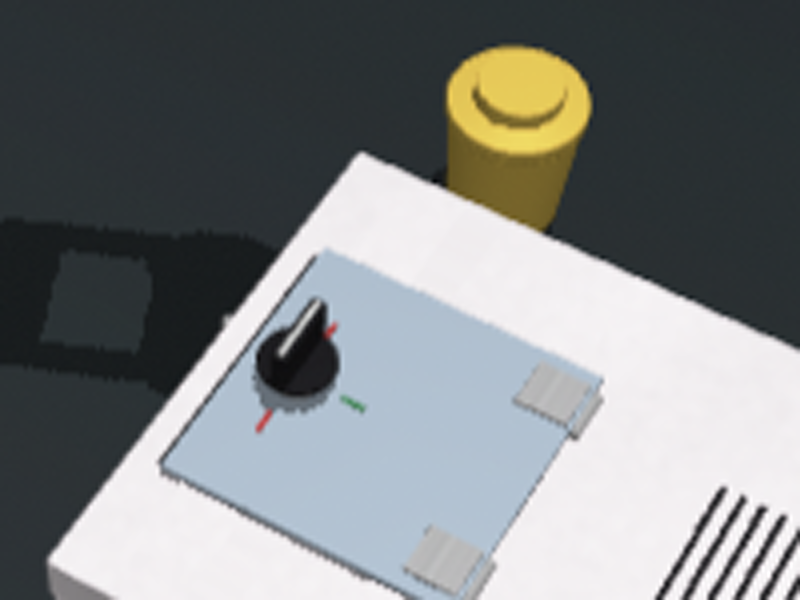

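View pics/top8.png

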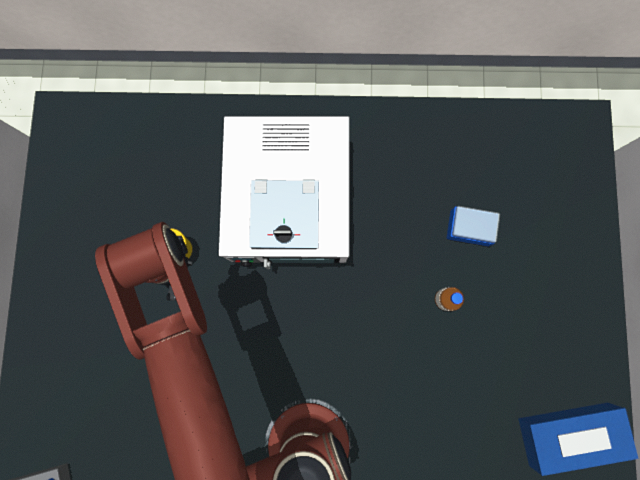

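The wing lies across, in line with both red marks (scene crop 300,330), and has sunk ≈9 mm. The cover lies flat, and the tub, bottle and box are where they were. Handing in.

```bash
python3 -c "
from plant import manip
print(manip.job_done())"
```

```text
the job is handed in; nothing more can be done
None
```

The filter cover is shut and its stud is locked. I handed the job in at about 18.5 s of the 70 s allowed; it returned no verdict.

- **Cover:** I pushed it down slowly with closed fingers. My first touch landed on the front edge's end face with about 14 N and did not move the cover, so I lifted off and pushed from further back. The last check shows it at about 0.001–0.002 rad.
- **Stud:** I gripped the wing at turn ≈ 0.02 rad. The pin dropped into the slot without searching and met the bottom about 12.8 mm in. It bore there with roughly 6–7 N at most, taking my spring estimate off the measured force. I eased that to about 2–3 N, and it turned to the red marks without resistance.
- **Catch:** Let up, it rose about 3.7 mm and held. The cameras give a turn of 1.56 and 1.59 rad, with the wing about 9 mm below where it started. The gripper is well clear of it.
- **Bottle, tub and box:** Bottle and box measure within about 6 mm of their first positions. At the end the arm hid the tub from the top camera, so I could not measure it. In the scene camera it is at the same place in the picture as before the stud was turned.

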